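# Weigh two gas cartridges against each other and load the charged one

## Task

One of the two look-alike gas cartridges for the hood's fire-suppression release is charged and the other is spent: stand them upright on opposite pans of the counter scale and let go to see which is heavier, then press the heavier one fully home in the cup of the release unit and leave the lighter one standing on its pan. Keep hold of a cartridge while its pan travels, down or up, until the pan rests, so that no pan ever drops onto its stop, and use a gentle hand on scale and cup: about the cartridge's own weight on a pan, and no ramming into the cup. Leave the other things on the bench alone.

Things in the scene. Friction and masses are not known exactly. Their poses are not given: they have to be found in the camera images.
- cartridge_a_center (a point): Centre (half-way up) of one of two look-alike steel gas cartridges: upright cylinder 40 mm in diameter, 115 mm tall, body straight up to 93 mm, then a shoulder and a brass neck 20 mm in diameter. The foot, 57.5 mm below this point, is 32 mm across and widens to 40 mm over its first 12 mm. z points from foot to neck. Starts standing on a sheet-metal tray.
- cartridge_b_center (a point): The same point of the other cartridge, alike in every visible way. The cartridges weigh 0.33 to 0.53 kg; one of them is at least 0.08 kg heavier, and which one cannot be seen.
- scale: Equal-arm counter scale, fixed; origin under the centre of its grey base (130 by 350 by 30 mm), y along the beam towards pan_left. Both pans stay level and always move by equal amounts in opposite directions, with little friction; a pan that is let go under a load drops fast.
- pan_left_top (a point): Centre of the upper face of the pan on the scale's +y side (a label only): flat level white enamelled disc, 130 mm in diameter, about 120 mm above the bench when the scale is empty. The point moves with the pan. A sinking pan comes to rest on a springy rubber stop (4 N per mm); the two stops are set differently each time, at most 22 mm below level, and their height is not given: feel for it.
- pan_right_top (a point): Centre of the upper face of the opposite pan, the same disc, on the scale's -y side, 260 mm from the first.
- pan_left (a joint): Height of pan_left above its level position in m: 0 is level, positive is raised (the opposite pan is then as much lower). It starts at about 0.
- release_unit: Release unit, fixed: white base plate 220 by 110 by 26 mm, origin under its centre. On its +x end stands the cartridge cup, on its -x end a brass regulator with a round gauge (up to 80 mm above the bench, 110 mm from the cup's axis).
- cup: Upright steel cartridge cup on the release unit; origin at the centre of its padded floor, 30 mm above the bench: bore 43 mm, outside diameter 56 mm, rim 30 mm above this floor. Three sprung balls in its wall, 18 mm above the floor, grip the cartridge: it stops on them and has to be pressed down by hand, with some 3 to 15 N on top of its weight, until its foot meets the rubber pad (5 N per mm) on the floor.
- level: Spirit level lying flat, 240 by 50 by 24 mm, origin under its centre; to be left alone.
- sealant: Closed round plastic bottle, 48 mm in diameter, 110 mm tall, origin under its centre; to be left alone.
- tape: Roll of thread tape lying flat, 56 mm in diameter, 19 mm high, origin under its centre; to be left alone.
- spanner: Open-ended spanner lying flat, 200 mm long; to be left alone.

How it is judged:
By the outcome, as a careful person would: the job done as asked, in the order asked, and still so for the second after the job is handed in, with the robot touching nothing.
It also fails if it takes over 72 s, if anything falls off the work surface, if the arm or the gripper's body presses on something with over 40 N, if the wrist force passes 120 N, or if a joint passes its speed limit or range.

## Robot

A 6-joint arm with a two-finger parallel gripper is mounted at the origin on the work surface. World frame = base frame: x ahead of the robot, y to its left, z up, the work surface at z = 0. Lengths are in m, angles in rad, forces in N, time in s.
With the tool pointing down it reaches from about 0.35 to 1 m from the base axis. Payload 7.1 kg.
Tool frame: the origin (TCP) lies on the mounting face of the last link; the fingertips stand 173 mm ahead of it and the grasp point (between the pads) lies 155 mm ahead of it; z points along the fingers, y is the line along which they close (so a half turn about z gives the same grasp; the last joint's range is limited). The gripper opens to 85 mm and grips with 20 to 120 N. Pads are 22 mm wide; open, the fingers measure 114 mm over their backs; the gripper's body (76 mm by 85 mm) begins 54 mm behind the grasp point. The pads swing forward as they close: fully open they stand 13 mm farther back than shut.
Start: joints at [1.177, 0.423, 1.63, -0, 1.089, -0.019], TCP at [0.229, 0.582, 0.405] pointing down, gripper open.
Joint ranges: [-3, 3], [-0.9, 2.11], [0.09, 2.58], [-1.31, 4.45], [0.11, 2.69], [-2.54, 2.54]. Speed limits (rad/s): [2.39, 2.39, 3.01, 3.14, 3.14, 3.14].

## Interface

Orientations are given as a rotation vector (axis times angle).
In Python, from plant import state, camera, camera_params, hand_in, cut_out gives the robot as it stands. The module is installed in compiled form; this text tells all that it offers.
- The arm moves only by the tool play_rows, never from a script. Its argument "commands" is text: rows parted by semicolons, each of 7 numbers parted by spaces: the shift along the world's x, y, z in mm, then the turn, a rotation vector about the world's x, y, z in rad, then the opening in per cent of the stroke, from 0 (shut) to 100 (fully open). In form: x y z rx ry rz hand; .... A call has 1 to 20 rows; each row is the pose to reach, as a shift and turn from the pose commanded when the call began; what a row does not reach only later rows make up. A row lasts 1/10 s, in which the tool goes at most 50 mm and 8.59 degrees, less where a joint would pass 70% of its speed; a pose out of reach is approached as far as the arm can. A call with a gripper value outside its range is refused whole. The fingers move at their own pace and stop on an object; "newtons" is the grip in N (left out, the last holds). Time passes only in rows, so rows that repeat a pose let the fingers close. It gives the time, the measured TCP pose, the force, the opening and the grip force at its end, in the units of the state.
- state(): the state, without advancing time (a new reading comes with each control period).
- camera(name): name is "scene" or "side" or "wrist"; returns (picture, depth): 420x560x3 uint8, blue, green, red; 420x560 float32, m along the optical axis (not along the pixel's ray), 0 where there is no reading.
- camera_params(name): a dict with "vfov" (degrees; the focal length in pixels is half the picture's height over the tangent of half this angle, whatever the lens; pixels are square), "cx", "cy" (the principal point, pixels), "xyz" and "orientation" of the camera in the world. Camera axes: x right, y down, z forward; pixel columns grow to the right and rows downward; lengths in m; the calibration is good to about 2 mm. The wrist camera is an equidistant fisheye: a pixel r from the principal point sees the ray r / f radians off the axis. A picture is of the moment at which its call begins: read the wrist's pose just before it. camera_params takes no time and is no camera call; for the wrist camera it gives the pose at the moment of the call.
- hand_in(): hands the job in; it is judged then, once.
Trained networks look in the newest picture that a camera, given by its name, has taken for a name from the list of things; names that differ only in an ending like _2 or _b are one class to them, and where a whole thing is asked for, a point or a joint stands for the part that bears it (a point fixed in the world has none). Each returns a list of dicts, best first, with "conf" (0 to 1); they miss things now and then, are a little off and sometimes report something else, mostly with a low value. They report only what shows in the picture. A call takes as long as a camera call.
- cut_out(camera, label): "pixels" (420x560 bool, what is visible of it) and "bbox" ([left, top, right, bottom] in pixels, round what is visible of it).
The state is a dict: "clock": time; "joint_positions": joint angles; "joint_velocities": joint speeds; "effort": joint torques, N m; "eef_pos": TCP position; "tcp_rot": TCP orientation; "contact_force": force on the tool from outside, world axes, zero at the start; "wrist_torque": the same for the moment, N m; "gripper_width": opening from 0.0 (shut) to 1.0 (fully open); "gripper_force": force on a finger pad.
Only numpy, scipy, OpenCV 4.12 (cv2) and the standard library are available. Lean on these libraries where they do the work, as an engineer would, in place of code of your own. Each camera call takes 0.05 s, during which the arm holds its last target. There are 200 camera calls.

## Working session

There is one attempt and no reset: what is moved stays moved. The work goes in short steps, Python scripts to look and compute and a tool call to move; the robot and the scene stay as the last step left them, time stands still between calls to the robot, and variables do not carry over. Pictures are saved under pics/ and viewed, at most 10 in all, crops included, and the job is handed in when it is done.

Besides the shell and the picture viewer there is one more tool, called after "Request:" by a JSON object that holds its "fn" and its "kwargs", one argument or row to a line. play_rows: Moves the arm, as the interface text tells. Its arguments: {"type":"object","properties":{"commands":{"type":"string"},"newtons":{"type":"number"}},"required":["commands"]}

```bash
mkdir -p pics; cat > h.py <<'E'
import numpy as np, cv2
from scipy.spatial.transform import Rotation as R
from plant import *
def grab(n):
    p=camera_params(n); im,d=camera(n); return p,im,d
def rotm(o):
    o=np.array(o,float)
    if o.shape==(3,3): return o
    return R.from_rotvec(o).as_matrix() if o.size==3 else R.from_quat(o).as_matrix()
def pts(p,d,mask,wrist=False):
    v,u=np.nonzero(mask&(d>0)); z=d[v,u]; f=d.shape[0]/2/np.tan(np.radians(p["vfov"])/2)
    x=(u-p["cx"])/f; y=(v-p["cy"])/f
    if wrist:
        r=np.hypot(x,y)+1e-9; k=np.tan(r)/r; x=x*k;y=y*k
    c=np.stack([x*z,y*z,z],1)
    return c@rotm(p["orientation"]).T+np.array(p["xyz"])
E
python3 - <<'E'
from h import *
for n in ("scene","side","wrist"):
    p,im,d=grab(n); print(n,p, d.min(),d.max()); cv2.imwrite(f"pics/{n}0.png",im); np.savez(f"{n}0.npz",d=d,im=im)
    for l in ["cartridge_a_center","pan_left_top","pan_right_top","cup","scale","release_unit","level","sealant","tape","spanner"]:
        for c in cut_out(n,l)[:3]:
            if c["conf"]<.3: continue
            q=pts(p,d,c["pixels"],n=="wrist")
            if len(q)<5: continue
            print(l,round(c["conf"],2),np.array(c["bbox"]).tolist(),len(q),"med",np.median(q,0).round(3),"lo",np.percentile(q,3,0).round(3),"hi",np.percentile(q,97,0).round(3))
print(state())
E
```

```text
scene {'vfov': 57.75287588459577, 'cx': 282.1827285971272, 'cy': 211.06229488621014, 'xyz': array([ 1.1079925 , -0.15234447,  0.69809423]), 'orientation': array([-1.95493795, -1.537874  ,  0.59508683])} 0.0 2.8087714
cartridge_a_center 0.65 [107.3, 224.4, 135.3, 268.3] 801 med [ 0.567 -0.36   0.076] lo [ 0.547 -0.382  0.012] hi [ 0.573 -0.345  0.119]
pan_left_top 0.65 [320.2, 186.3, 381.8, 234.8] 2358 med [0.622 0.119 0.12 ] lo [0.561 0.063 0.118] hi [0.676 0.178 0.122]
pan_left_top 0.35 [262.8, 179.1, 281.6, 198.7] 303 med [ 0.409 -0.002  0.017] lo [ 0.381 -0.026  0.002] hi [0.43  0.022 0.021]
pan_right_top 0.88 [194.5, 199.6, 258.6, 249.2] 2666 med [ 0.601 -0.139  0.12 ] lo [ 0.539 -0.195  0.117] hi [ 0.656 -0.081  0.122]
cup 0.79 [423.8, 185.7, 450.4, 216.9] 539 med [0.582 0.358 0.049] lo [0.54  0.331 0.026] hi [0.61  0.396 0.061]
cup 0.68 [322.1, 187.8, 383.2, 235.1] 2342 med [0.622 0.12  0.12 ] lo [0.561 0.063 0.118] hi [0.675 0.178 0.122]
scale 0.8 [195.8, 188.5, 379.6, 282.7] 11487 med [ 0.625 -0.018  0.08 ] lo [ 0.552 -0.181  0.02 ] hi [0.676 0.16  0.122]
release_unit 0.67 [3
[... 2845 characters left out ...]
k': 1.65, 'joint_positions': array([ 1.17700419e+00,  4.23126944e-01,  1.62987059e+00, -7.40739893e-06,
        1.08857991e+00, -1.89854552e-02]), 'joint_velocities': array([ 0.00034172,  0.00104145, -0.00120063,  0.00100863,  0.00058202,
       -0.00068303]), 'effort': array([-2.95843017e-05, -5.57313502e+01, -2.82140797e+01, -4.53748714e-05,
        7.50305790e-04,  2.25929756e-05]), 'eef_pos': array([0.22877726, 0.5816263 , 0.4047138 ]), 'tcp_rot': array([5.85297799e-01, 3.08657917e+00, 2.12703564e-05]), 'contact_force': array([ 0.53100017, -0.35161686, -0.6482885 ]), 'wrist_torque': array([-0.05380908, -0.01943767, -0.0117461 ]), 'gripper_force': 0.0, 'gripper_width': 1.0000144405120706}
```

View pics/scene0.png

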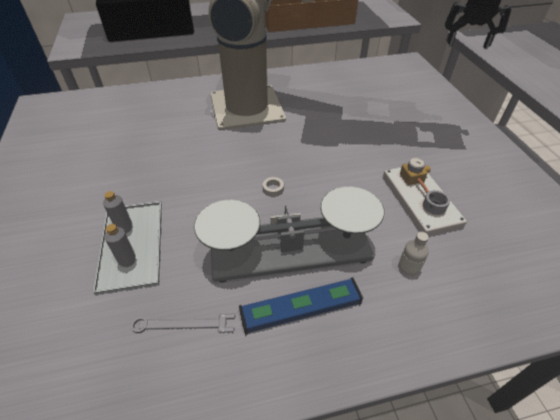

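View pics/side0.png

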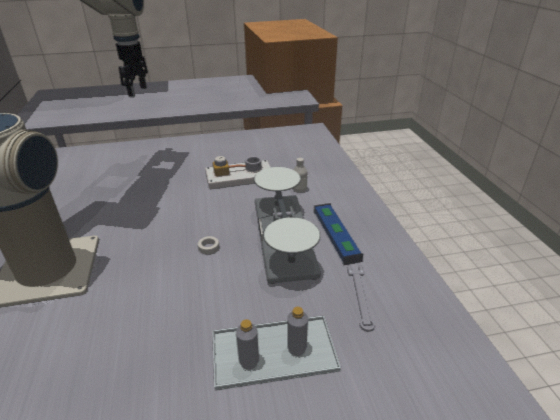

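```bash
cat > m.py <<'E'
from h import *
from scipy.optimize import least_squares
def circ(q,r=None):
    c0=np.median(q[:,:2],0)
    if r: return least_squares(lambda c:np.hypot(*(q[:,:2]-c).T)-r,c0,loss="soft_l1",f_scale=.002).x
    return least_squares(lambda c:np.hypot(*(q[:,:2]-c[:2]).T)-c[2],[*c0,.02],loss="soft_l1",f_scale=.002).x
E
python3 - <<'E'
from m import *
for n in ("scene","side"):
    z=np.load(n+"0.npz"); p=camera_params(n); d=z["d"]; cam=np.array(p["xyz"])[:2]
    q=pts(p,d,np.ones_like(d,bool))
    t=q[(q[:,0]>.3)&(q[:,0]<.7)&(q[:,1]>-.6)&(q[:,1]<-.27)]
    b=t[(t[:,2]>.025)&(t[:,2]<.085)]
    _,lab,cen=cv2.kmeans(b[:,:2].astype(np.float32),2,None,(3,50,1e-4),5,0)
    for k in (0,1):
        s=b[lab[:,0]==k]; c0=np.median(s[:,:2],0); v=(c0-cam)/np.linalg.norm(c0-cam)
        c=least_squares(lambda c:np.hypot(*(s[:,:2]-c).T)-.02,c0+v*.015,loss="soft_l1",f_scale=.002).x
        a=t[np.hypot(*(t[:,:2]-c).T)<.012]
        print(n,"cart",c.round(4),len(s),"top",np.percentile(a[:,2],98).round(4), a[a[:,2]>.108][:,:2].mean(0).round(3))
    tr=t[(t[:,2]<.012)&(t[:,2]>.001)]; print("tray z",np.percentile(tr[:,2],[5,50,95]).round(4))
    r=q[(abs(q[:,2]-.0595)<.003)&(np.hypot(q[:,0]-.58,q[:,1]-.36)<.045)]
    print("rim",len(r),circ(r,.025).round(4),r.min(0).round(4),r.max(0).round(4))
    for c in ((.616,.12),(.595,-.139)):
        m=q[(np.hypot(q[:,0]-c[0],q[:,1]-c[1])<.09)&(abs(q[:,2]-.12)<.006)]
        h=cv2.minEnclosingCircle((m[:,:2]).astype(np.float32)); print("pan",h,np.median(m[:,2]).round(4))
E
```

```text
scene cart [ 0.4537 -0.3736] 351 top 0.1204 [ 0.458 -0.372]
scene cart [ 0.5526 -0.3642] 387 top 0.1201 [ 0.556 -0.363]
tray z [0.0011 0.0022 0.0066]
rim 164 [0.5832 0.3572] [0.5554 0.3293 0.0565] [0.6112 0.3846 0.0625]
pan ((0.6165255904197693, 0.12097838521003723), 0.06693075597286224) 0.1203
pan ((0.596670925617218, -0.13804592192173004), 0.0666179433465004) 0.1203
side cart [ 0.5518 -0.3627] 402 top 0.119 [ 0.551 -0.366]
side cart [ 0.4531 -0.3723] 424 top 0.119 [ 0.453 -0.375]
tray z [0.0011 0.0025 0.0101]
rim 55 [0.5784 0.3573] [0.5528 0.3301 0.0566] [0.6057 0.387  0.0619]
pan ((0.612169086933136, 0.12036852538585663), 0.06750868260860443) 0.119
pan ((0.5953449010848999, -0.13781479001045227), 0.06773818284273148) 0.1191
```

Scene: cartridges at pixels (118,213) and (122,247) on the tray, pans at (227,223)/(352,209), cup at (437,202). Side view: cartridges at (248,345) and (298,330). Setting out towards the nearer cartridge.

Request:
{"fn": "play_rows", "kwargs": {
  "commands": "171 -482 -20 0 0 0.375 100;171 -482 -20 0 0 0.375 100;171 -482 -20 0 0 0.375 100;171 -482 -20 0 0 0.375 100;171 -482 -20 0 0 0.375 100;171 -482 -20 0 0 0.375 100;171 -482 -20 0 0 0.375 100;171 -482 -20 0 0 0.375 100;171 -482 -20 0 0 0.375 100;171 -482 -20 0 0 0.375 100;224 -955 -30 0 0 0.375 100;224 -955 -30 0 0 0.375 100;224 -955 -30 0 0 0.375 100;224 -955 -30 0 0 0.375 100;224 -955 -30 0 0 0.375 100;224 -955 -30 0 0 0.375 100;224 -955 -30 0 0 0.375 100;224 -955 -30 0 0 0.375 100;224 -955 -30 0 0 0.375 100;224 -955 -30 0 0 0.375 100",
  "newtons": 40
}}

```text
clock: 3.65
eef_pos: [0.4527, -0.3764, 0.3748]
tcp_rot: [0.002, 3.141, -0.001]
contact_force: [0.1, 0.1, -0.5]
gripper_width: 1.004
gripper_force: 0.0
```

```bash
python3 - <<'E'
from m import *
p,im,d=grab("wrist"); cv2.imwrite("pics/w1.png",im)
s=state(); print(s["eef_pos"],s["contact_force"],s["joint_positions"].round(2),p["xyz"])
q=pts(p,d,d<1,True)
for c in ((.4534,-.373),(.552,-.3635)):
    m=q[(np.hypot(q[:,0]-c[0],q[:,1]-c[1])<.04)]
    top=m[m[:,2]>.108]; b=m[(m[:,2]>.025)&(m[:,2]<.085)]
    print(len(top),len(b),top.mean(0) if len(top) else 0, cv2.minEnclosingCircle(top[:,:2].astype(np.float32)) if len(top) else 0, np.percentile(m[:,2],[1,5,50,99]))
    if len(b)>20:
        cam=p["xyz"][:2]; c0=np.median(b[:,:2],0); v=(c0-cam)/np.linalg.norm(c0-cam)
        print(least_squares(lambda c:np.hypot(*(b[:,:2]-c).T)-.02,c0+v*.015,loss="soft_l1",f_scale=.002).x)
E
```

```text
[ 0.45340688 -0.38041743  0.37509566] [ 1.57017351 -4.39833748  1.15376873] [-0.72  0.41  1.73 -0.    1.   -2.29] [ 0.37937135 -0.37648244  0.34301237]
21552 468 [ 0.4401161  -0.37232754  0.28190006] ((0.45340001583099365, -0.3730095624923706), 0.04007536172866821) [0.00111441 0.0020942  0.28608103 0.30427118]
[ 0.45603301 -0.37432937]
468 1053 [ 0.55151821 -0.36467187  0.11517234] ((0.5535085797309875, -0.36440256237983704), 0.01084346417337656) [0.0004052  0.00094411 0.037816   0.11736933]
[ 0.55449301 -0.36460664]
```

View pics/w1.png

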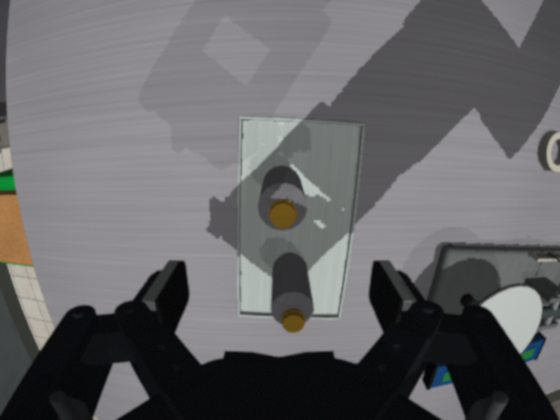

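Request:
{"fn": "play_rows", "kwargs": {
  "commands": "1 0 -40 0 0 0 100;1 0 -80 0 0 0 100;1 0 -115 0 0 0 100;1 0 -140 0 0 0 100;1 0 -150 0 0 0 100;1 0 -150 0 0 0 100;1 0 -150 0 0 0 100;1 0 -150 0 0 0 100;1 0 -150 0 0 0 35;1 0 -150 0 0 0 35;1 0 -150 0 0 0 35;1 0 -150 0 0 0 35;1 0 -150 0 0 0 35;1 0 -150 0 0 0 35;1 0 -150 0 0 0 35;1 0 -150 0 0 0 35",
  "newtons": 60
}}

```text
clock: 5.3
eef_pos: [0.4539, -0.3736, 0.2255]
tcp_rot: [-0.0, 3.141, -0.001]
contact_force: [-0.9, -0.6, 6.2]
gripper_width: 0.451
gripper_force: 59.8
```

```bash
python3 - <<'E'
from m import *
print(state())
E
```

```text
{'clock': 5.3, 'joint_positions': array([-7.08902595e-01,  6.22249912e-01,  1.80415968e+00, -1.48468809e-04,
        7.14249636e-01, -2.27978486e+00]), 'joint_velocities': array([-0.0009587 ,  0.00047242, -0.00028912,  0.00169695,  0.00125778,
        0.00066664]), 'effort': array([ 2.83273263e-01, -5.48237514e+01, -1.78775454e+01,  9.00167506e-02,
       -3.15455357e-01,  3.21112142e-02]), 'eef_pos': array([ 0.45392095, -0.37363214,  0.22545016]), 'tcp_rot': array([-3.11075056e-04,  3.14094729e+00, -1.07036552e-03]), 'contact_force': array([-0.92121906, -0.64376725,  6.1540228 ]), 'wrist_torque': array([ 0.14462128,  0.1817446 , -0.00831415]), 'gripper_force': 59.84623968601227, 'gripper_width': 0.45115730253058867}
```

Request:
{"fn": "play_rows", "kwargs": {
  "commands": "0 0 10 0 0 0 35;0 0 40 0 0 0 35;0 0 80 0 0 0 35;0 0 120 0 0 0 35;0 0 150 0 0 0 35;0 0 165 0 0 0 35;0 0 165 0 0 0 35;0 0 165 0 0 0 35;0 0 165 0 0 0 35;0 0 165 0 0 0 35;0 0 165 0 0 0 35;0 0 165 0 0 0 35"
}}

```text
clock: 6.5
eef_pos: [0.4537, -0.3734, 0.389]
tcp_rot: [0.0, -3.141, -0.001]
contact_force: [0.2, -0.2, -4.6]
gripper_width: 0.455
gripper_force: 61.8
```

```bash
cat > f.py <<'E'
from h import *
F=[];Z=[]
for i in range(6):
    s=state(); F.append(s["contact_force"]); camera("side")
s=state(); F=np.array(F); print(s["clock"],"F",F.mean(0).round(2),"sd",F.std(0).round(2),"pos",s["eef_pos"].round(4),"T",s["wrist_torque"].round(3),s["gripper_width"])
E
python3 f.py
```

```text
6.8 F [-0.27  0.34 -4.85] sd [0.53 0.59 0.59] pos [ 0.4538 -0.3734  0.3898] T [-0.004  0.043 -0.003] 0.4563526579799029
```

Request:
{"fn": "play_rows", "kwargs": {
  "commands": "0 40 0 0 0 0 35;0 85 0 0 0 0 35;0 130 0 0 0 0 35;10 175 0 0 0 0 35;20 220 0 0 0 0 35;35 260 0 0 0 0 35;50 300 0 0 0 0 35;70 340 0 0 0 0 35;90 380 0 0 0 0 35;110 415 0 0 0 0 35;130 445 0 0 0 0 35;148 470 0 0 0 0 35;156 485 0 0 0 0 35;160 494 0 0 0 0 35;160 494 0 0 0 0 35;160 494 0 0 0 0 35;160 494 0 0 0 0 35;160 494 0 0 0 0 35"
}}

```text
clock: 8.6
eef_pos: [0.6134, 0.1196, 0.3898]
tcp_rot: [-0.001, -3.141, 0.0]
contact_force: [-0.7, -0.8, -5.3]
gripper_width: 0.454
gripper_force: 62.5
```

```bash
python3 - <<'E'
from m import *
p,im,d=grab("wrist"); cv2.imwrite("pics/w2.png",im)
s=state(); print(s["eef_pos"],s["contact_force"])
q=pts(p,d,d<1,True)
for n in ("wrist","scene"):
    p,im,d=grab(n); q=pts(p,d,(d>0)&(d<1.5),n=="wrist")
    m=q[(np.hypot(q[:,0]-.6145,q[:,1]-.1205)<.09)&(abs(q[:,2]-.12)<.008)]
    print(n,len(m),cv2.minEnclosingCircle(m[:,:2].astype(np.float32)),np.median(m[:,2]))
    k=q[(np.hypot(q[:,0]-.6145,q[:,1]-.1205)<.04)&(q[:,2]>.13)&(q[:,2]<.2)]
    print(len(k),np.percentile(k,[1,50,99],axis=0).round(3))
    sc=q[(abs(q[:,0]-.605)<.06)&(abs(q[:,1]+.01)<.05)]; print("post",np.percentile(sc[:,2],99.5))
E
```

```text
[0.61350754 0.11978467 0.38985316] [-0.67540895 -0.32429255 -5.39307651]
wrist 15176 ((0.6168383955955505, 0.12071570008993149), 0.06644793599843979) 0.11891797257604075
754 [[0.595 0.102 0.178]
 [0.597 0.119 0.19 ]
 [0.607 0.138 0.2  ]]
post 0.09183102113567783
scene 2205 ((0.6157347559928894, 0.1218169778585434), 0.06787904351949692) 0.12023995321954617
203 [[0.609 0.1   0.168]
 [0.63  0.11  0.187]
 [0.635 0.133 0.2  ]]
post 0.09351875004600371
```

Request:
{"fn": "play_rows", "kwargs": {
  "commands": "1 1 -15 0 0 0 35;1 1 -30 0 0 0 35;1 1 -38 0 0 0 35;1 1 -42 0 0 0 35;1 1 -45 0 0 0 35;1 1 -47 0 0 0 35;1 1 -48 0 0 0 35;1 1 -49 0 0 0 35;1 1 -50 0 0 0 35;1 1 -51 0 0 0 35;1 1 -51 0 0 0 35;1 1 -51 0 0 0 35"
}}

```text
clock: 9.95
eef_pos: [0.6148, 0.1216, 0.3388]
tcp_rot: [-0.0, 3.142, -0.0]
contact_force: [-0.5, -0.5, -5.4]
gripper_width: 0.454
gripper_force: 62.6
```

Request:
{"fn": "play_rows", "kwargs": {
  "commands": "0 0 0 0 0 0 35"
}}

```text
clock: 10.05
eef_pos: [0.6148, 0.1216, 0.3387]
tcp_rot: [-0.0, 3.142, -0.0]
contact_force: [-0.4, 0.6, -4.1]
gripper_width: 0.458
gripper_force: 62.6
```

Request:
{"fn": "play_rows", "kwargs": {
  "commands": "0 0 -0.7 0 0 0 35;0 0 -1.5 0 0 0 35;0 0 -1.5 0 0 0 35"
}}

```text
clock: 10.35
eef_pos: [0.6148, 0.1216, 0.3371]
tcp_rot: [0.0, -3.141, -0.0]
contact_force: [0.4, -0.5, -4.9]
gripper_width: 0.455
gripper_force: 62.6
```

Request:
{"fn": "play_rows", "kwargs": {
  "commands": "0 0 0 0 0 0 35"
}}

```text
clock: 10.45
eef_pos: [0.6148, 0.1216, 0.3372]
tcp_rot: [0.0, -3.141, 0.0]
contact_force: [-0.0, -0.1, -5.3]
gripper_width: 0.455
gripper_force: 62.6
```

Request:
{"fn": "play_rows", "kwargs": {
  "commands": "0 0 0 0 0 0 35"
}}

```text
clock: 10.55
eef_pos: [0.6148, 0.1216, 0.3372]
tcp_rot: [0.0, -3.142, -0.0]
contact_force: [0.7, 0.0, -5.3]
gripper_width: 0.454
gripper_force: 62.6
```

Request:
{"fn": "play_rows", "kwargs": {
  "commands": "0 0 -0.7 0 0 0 35;0 0 -1.5 0 0 0 35;0 0 -1.5 0 0 0 35"
}}

```text
clock: 10.85
eef_pos: [0.6147, 0.1216, 0.3356]
tcp_rot: [0.0, -3.141, 0.0]
contact_force: [-0.8, -0.1, -4.9]
gripper_width: 0.449
gripper_force: 62.6
```

Request:
{"fn": "play_rows", "kwargs": {
  "commands": "0 0 0 0 0 0 35"
}}

```text
clock: 10.95
eef_pos: [0.6148, 0.1216, 0.3356]
tcp_rot: [0.0, -3.141, 0.0]
contact_force: [1.2, 0.8, -5.2]
gripper_width: 0.458
gripper_force: 62.6
```

Request:
{"fn": "play_rows", "kwargs": {
  "commands": "0 0 0 0 0 0 35"
}}

```text
clock: 11.05
eef_pos: [0.6148, 0.1216, 0.3357]
tcp_rot: [0.0, -3.141, 0.0]
contact_force: [1.1, 0.0, -5.6]
gripper_width: 0.453
gripper_force: 62.6
```

```bash
python3 - <<'E'
from m import *
p,im,d=grab("scene"); q=pts(p,d,(d>0)&(d<1.5)); np.save("qs.npy",q)
for c in ((.6155,.121),(.596,-.138)):
    m=q[(np.hypot(q[:,0]-c[0],q[:,1]-c[1])<.06)&(abs(q[:,2]-.12)<.025)]
    h,e=np.histogram(m[:,2],50); print(np.median(m[:,2]).round(4),len(m))
E
```

```text
0.1135 1592
0.1274 2144
```

Request:
{"fn": "play_rows", "kwargs": {
  "commands": "0 0 -0.7 0 0 0 35;0 0 -1.5 0 0 0 35;0 0 -1.5 0 0 0 35"
}}

```text
clock: 11.4
eef_pos: [0.6147, 0.1216, 0.3341]
tcp_rot: [0.0, -3.141, 0.0]
contact_force: [-0.9, 0.0, -5.2]
gripper_width: 0.454
gripper_force: 62.6
```

Request:
{"fn": "play_rows", "kwargs": {
  "commands": "0 0 0 0 0 0 35"
}}

```text
clock: 11.5
eef_pos: [0.6148, 0.1216, 0.3342]
tcp_rot: [0.0, -3.141, 0.0]
contact_force: [-0.5, 0.3, -4.9]
gripper_width: 0.451
gripper_force: 62.6
```

Request:
{"fn": "play_rows", "kwargs": {
  "commands": "0 0 0 0 0 0 35"
}}

```text
clock: 11.6
eef_pos: [0.6147, 0.1216, 0.3342]
tcp_rot: [0.0, -3.141, 0.0]
contact_force: [0.0, -0.3, -5.9]
gripper_width: 0.449
gripper_force: 62.6
```

Request:
{"fn": "play_rows", "kwargs": {
  "commands": "0 0 -0.7 0 0 0 35;0 0 -1.5 0 0 0 35;0 0 -1.5 0 0 0 35"
}}

```text
clock: 11.9
eef_pos: [0.6147, 0.1216, 0.3326]
tcp_rot: [0.0, -3.141, 0.0]
contact_force: [-0.5, -0.2, -5.0]
gripper_width: 0.453
gripper_force: 62.6
```

Request:
{"fn": "play_rows", "kwargs": {
  "commands": "0 0 0 0 0 0 35"
}}

```text
clock: 12.0
eef_pos: [0.6148, 0.1216, 0.3327]
tcp_rot: [0.0, -3.142, 0.0]
contact_force: [-0.7, -0.0, -4.6]
gripper_width: 0.456
gripper_force: 62.6
```

Request:
{"fn": "play_rows", "kwargs": {
  "commands": "0 0 0 0 0 0 35"
}}

```text
clock: 12.1
eef_pos: [0.6148, 0.1216, 0.3327]
tcp_rot: [0.0, -3.141, 0.0]
contact_force: [-0.8, 0.0, -6.0]
gripper_width: 0.451
gripper_force: 62.6
```

Request:
{"fn": "play_rows", "kwargs": {
  "commands": "0 0 -0.7 0 0 0 35;0 0 -1.5 0 0 0 35;0 0 -1.5 0 0 0 35"
}}

```text
clock: 12.4
eef_pos: [0.6147, 0.1216, 0.3311]
tcp_rot: [0.0, -3.141, 0.0]
contact_force: [0.4, 1.0, -4.8]
gripper_width: 0.459
gripper_force: 62.6
```

Request:
{"fn": "play_rows", "kwargs": {
  "commands": "0 0 0 0 0 0 35"
}}

```text
clock: 12.5
eef_pos: [0.6147, 0.1216, 0.3311]
tcp_rot: [0.0, -3.141, 0.0]
contact_force: [0.4, 0.7, -5.4]
gripper_width: 0.454
gripper_force: 62.6
```

Request:
{"fn": "play_rows", "kwargs": {
  "commands": "0 0 0 0 0 0 35"
}}

```text
clock: 12.6
eef_pos: [0.6147, 0.1216, 0.3312]
tcp_rot: [0.0, -3.142, 0.0]
contact_force: [-0.8, -0.2, -5.6]
gripper_width: 0.451
gripper_force: 62.6
```

Request:
{"fn": "play_rows", "kwargs": {
  "commands": "0 0 -0.7 0 0 0 35;0 0 -1.5 0 0 0 35;0 0 -1.5 0 0 0 35"
}}

```text
clock: 12.9
eef_pos: [0.6147, 0.1216, 0.3296]
tcp_rot: [0.0, -3.141, 0.0]
contact_force: [0.9, -0.4, -4.7]
gripper_width: 0.451
gripper_force: 62.6
```

Request:
{"fn": "play_rows", "kwargs": {
  "commands": "0 0 0 0 0 0 35"
}}

```text
clock: 13.0
eef_pos: [0.6147, 0.1216, 0.3296]
tcp_rot: [0.0, -3.141, 0.0]
contact_force: [-0.5, -0.3, -5.2]
gripper_width: 0.453
gripper_force: 62.6
```

Request:
{"fn": "play_rows", "kwargs": {
  "commands": "0 0 0 0 0 0 35"
}}

```text
clock: 13.1
eef_pos: [0.6148, 0.1216, 0.3297]
tcp_rot: [0.0, -3.142, -0.0]
contact_force: [-0.5, 0.2, -5.0]
gripper_width: 0.454
gripper_force: 62.6
```

Request:
{"fn": "play_rows", "kwargs": {
  "commands": "0 0 -0.7 0 0 0 35;0 0 -1.5 0 0 0 35;0 0 -1.5 0 0 0 35"
}}

```text
clock: 13.4
eef_pos: [0.6147, 0.1216, 0.3281]
tcp_rot: [0.0, -3.141, 0.0]
contact_force: [-0.0, 0.3, -4.4]
gripper_width: 0.45
gripper_force: 62.6
```

Request:
{"fn": "play_rows", "kwargs": {
  "commands": "0 0 0 0 0 0 35"
}}

```text
clock: 13.5
eef_pos: [0.6147, 0.1216, 0.3281]
tcp_rot: [0.0, -3.141, 0.0]
contact_force: [0.3, 0.7, -5.1]
gripper_width: 0.454
gripper_force: 62.6
```

Request:
{"fn": "play_rows", "kwargs": {
  "commands": "0 0 0 0 0 0 35"
}}

```text
clock: 13.6
eef_pos: [0.6148, 0.1216, 0.3282]
tcp_rot: [0.0, -3.142, 0.0]
contact_force: [0.3, -1.0, -4.8]
gripper_width: 0.453
gripper_force: 62.6
```

Request:
{"fn": "play_rows", "kwargs": {
  "commands": "0 0 -0.6 0 0 0 35;0 0 -1.3 0 0 0 35;0 0 -1.3 0 0 0 35"
}}

```text
clock: 13.9
eef_pos: [0.6148, 0.1216, 0.3268]
tcp_rot: [0.0, -3.141, 0.0]
contact_force: [0.4, -0.1, -4.8]
gripper_width: 0.457
gripper_force: 62.6
```

Request:
{"fn": "play_rows", "kwargs": {
  "commands": "0 0 0 0 0 0 35"
}}

```text
clock: 14.0
eef_pos: [0.6148, 0.1216, 0.3269]
tcp_rot: [0.0, -3.141, 0.0]
contact_force: [-0.2, 0.2, -4.6]
gripper_width: 0.452
gripper_force: 62.6
```

Request:
{"fn": "play_rows", "kwargs": {
  "commands": "0 0 0 0 0 0 35"
}}

```text
clock: 14.1
eef_pos: [0.6148, 0.1216, 0.3269]
tcp_rot: [0.0, -3.142, 0.0]
contact_force: [0.1, 0.4, -5.1]
gripper_width: 0.455
gripper_force: 62.6
```

Request:
{"fn": "play_rows", "kwargs": {
  "commands": "0 0 -0.7 0 0 0 35;0 0 -1.5 0 0 0 35;0 0 -1.5 0 0 0 35"
}}

```text
clock: 14.4
eef_pos: [0.6147, 0.1216, 0.3253]
tcp_rot: [0.0, -3.141, -0.0]
contact_force: [-0.2, -0.5, -5.2]
gripper_width: 0.456
gripper_force: 62.6
```

Request:
{"fn": "play_rows", "kwargs": {
  "commands": "0 0 0 0 0 0 35"
}}

```text
clock: 14.5
eef_pos: [0.6147, 0.1216, 0.3254]
tcp_rot: [0.0, -3.141, 0.0]
contact_force: [-0.1, 0.3, -5.1]
gripper_width: 0.453
gripper_force: 62.6
```

Request:
{"fn": "play_rows", "kwargs": {
  "commands": "0 0 0 0 0 0 35"
}}

```text
clock: 14.6
eef_pos: [0.6148, 0.1216, 0.3254]
tcp_rot: [0.0, -3.142, 0.0]
contact_force: [0.2, 0.6, -3.6]
gripper_width: 0.456
gripper_force: 62.6
```

Request:
{"fn": "play_rows", "kwargs": {
  "commands": "0 0 -0.7 0 0 0 35;0 0 -1.5 0 0 0 35;0 0 -1.5 0 0 0 35"
}}

```text
clock: 14.9
eef_pos: [0.6148, 0.1216, 0.324]
tcp_rot: [-0.0, 3.141, 0.0]
contact_force: [-0.1, -0.3, -4.3]
gripper_width: 0.452
gripper_force: 62.6
```

Request:
{"fn": "play_rows", "kwargs": {
  "commands": "0 0 0 0 0 0 35"
}}

```text
clock: 15.0
eef_pos: [0.6148, 0.1216, 0.324]
tcp_rot: [-0.0, 3.141, 0.0]
contact_force: [1.0, -0.7, -3.9]
gripper_width: 0.457
gripper_force: 62.6
```

Request:
{"fn": "play_rows", "kwargs": {
  "commands": "0 0 0 0 0 0 35"
}}

```text
clock: 15.1
eef_pos: [0.6148, 0.1216, 0.324]
tcp_rot: [-0.0, 3.141, 0.0]
contact_force: [0.2, -0.4, -4.2]
gripper_width: 0.456
gripper_force: 62.6
```

Request:
{"fn": "play_rows", "kwargs": {
  "commands": "0 0 -0.4 0 0 0 35;0 0 -0.7 0 0 0 35;0 0 -0.7 0 0 0 35"
}}

```text
clock: 15.4
eef_pos: [0.6148, 0.1216, 0.3234]
tcp_rot: [-0.0, 3.141, 0.0]
contact_force: [-0.9, -0.4, -2.1]
gripper_width: 0.453
gripper_force: 62.7
```

Request:
{"fn": "play_rows", "kwargs": {
  "commands": "0 0 0 0 0 0 35"
}}

```text
clock: 15.5
eef_pos: [0.6148, 0.1216, 0.3234]
tcp_rot: [-0.0, 3.141, 0.0]
contact_force: [-1.3, -0.2, -1.3]
gripper_width: 0.45
gripper_force: 62.7
```

Request:
{"fn": "play_rows", "kwargs": {
  "commands": "0 0 0 0 0 0 35"
}}

```text
clock: 15.6
eef_pos: [0.6148, 0.1216, 0.3234]
tcp_rot: [-0.0, 3.141, 0.0]
contact_force: [-1.0, -0.1, -0.1]
gripper_width: 0.452
gripper_force: 62.7
```

Request:
{"fn": "play_rows", "kwargs": {
  "commands": "0 0 -0.2 0 0 0 35;0 0 -0.2 0 0 0 48;0 0 -0.2 0 0 0 60;0 0 -0.2 0 0 0 80;0 0 -0.2 0 0 0 100;0 0 -0.2 0 0 0 100;0 0 -0.2 0 0 0 100;0 0 15 0 0 0 100;0 0 50 0 0 0 100;0 0 90 0 0 0 100;0 0 120 0 0 0 100;0 0 120 0 0 0 100"
}}

```text
clock: 16.8
eef_pos: [0.6159, 0.1218, 0.4498]
tcp_rot: [-0.0, 3.132, 0.003]
contact_force: [0.4, 0.5, -0.1]
gripper_width: 0.995
gripper_force: 0.0
```

```bash
cat > pan.py <<'E'
from m import *
p,im,d=grab("scene"); q=pts(p,d,(d>0)&(d<1.5)); cv2.imwrite("pics/s_%d.png"%(state()["clock"]*100),im)
for c in ((.6155,.121),(.596,-.138)):
    m=q[(np.hypot(q[:,0]-c[0],q[:,1]-c[1])<.06)&(abs(q[:,2]-.12)<.028)]
    t=q[(np.hypot(q[:,0]-c[0],q[:,1]-c[1])<.05)&(q[:,2]>.165)&(q[:,2]<.28)]
    print(np.median(m[:,2]).round(4),len(m),"cart",len(t),np.median(t,0).round(3) if len(t) else "",t[:,2].max().round(3) if len(t) else "")
s=state();print(s["clock"],s["eef_pos"].round(4),s["contact_force"].round(2))
E
python3 pan.py
```

```text
0.1011 1689 cart 490 [0.626 0.115 0.195] 0.217
0.1399 2192 cart 0  
16.85 [0.6152 0.1217 0.447 ] [ 0.04 -0.02 -0.1 ]
```

Request:
{"fn": "play_rows", "kwargs": {
  "commands": "-3 -30 0 0 0 0 100;-9 -75 0 0 0 0 100;-15 -123 0 0 0 0 100;-22 -171 0 0 0 0 100;-28 -219 0 0 0 0 100;-34 -267 0 0 0 0 100;-40 -315 -10 0 0 0 100;-46 -360 -25 0 0 0 100;-51 -400 -45 0 0 0 100;-55 -435 -70 0 0 0 100;-59 -463 -80 0 0 0 100;-62 -480 -80 0 0 0 100;-62 -486 -80 0 0 0 100;-62 -486 -80 0 0 0 100;-62 -486 -110 0 0 0 100;-62 -486 -150 0 0 0 100;-62 -486 -185 0 0 0 100;-62 -486 -208 0 0 0 100;-62 -486 -218 0 0 0 100;-62 -486 -218 0 0 0 100"
}}

```text
clock: 18.85
eef_pos: [0.553, -0.3631, 0.2247]
tcp_rot: [0.002, -3.14, -0.002]
contact_force: [0.2, 0.9, -0.0]
gripper_width: 0.999
gripper_force: 0.0
```

Request:
{"fn": "play_rows", "kwargs": {
  "commands": "0 0 0 0 0 0 100;0 0 0 0 0 0 35;0 0 0 0 0 0 35;0 0 0 0 0 0 35;0 0 0 0 0 0 35;0 0 0 0 0 0 35;0 0 0 0 0 0 35;0 0 0 0 0 0 35"
}}

```text
clock: 19.65
eef_pos: [0.553, -0.3645, 0.2264]
tcp_rot: [-0.0, 3.141, -0.001]
contact_force: [-0.9, 1.2, 6.8]
gripper_width: 0.456
gripper_force: 59.9
```

Request:
{"fn": "play_rows", "kwargs": {
  "commands": "0 0 10 0 0 0 35;0 0 40 0 0 0 35;0 0 80 0 0 0 35;0 0 120 0 0 0 35;0 0 160 0 0 0 35;0 0 185 0 0 0 35;0 0 190 0 0 0 35;0 0 190 0 0 0 35;0 0 190 0 0 0 35;0 0 190 0 0 0 35"
}}

```text
clock: 20.65
eef_pos: [0.5523, -0.3641, 0.4128]
tcp_rot: [0.0, -3.138, -0.004]
contact_force: [-0.3, 0.4, -4.5]
gripper_width: 0.452
gripper_force: 61.2
```

Request:
{"fn": "play_rows", "kwargs": {
  "commands": "0 0 0 0 0 0 35"
}}

```text
clock: 20.75
eef_pos: [0.5525, -0.3642, 0.4134]
tcp_rot: [0.0, -3.139, -0.003]
contact_force: [-0.7, 0.2, -3.2]
gripper_width: 0.46
gripper_force: 61.2
```

Request:
{"fn": "play_rows", "kwargs": {
  "commands": "0 0 0 0 0 0 35"
}}

```text
clock: 20.85
eef_pos: [0.5527, -0.3643, 0.414]
tcp_rot: [0.0, -3.14, -0.002]
contact_force: [0.6, 0.7, -4.1]
gripper_width: 0.453
gripper_force: 61.2
```

Request:
{"fn": "play_rows", "kwargs": {
  "commands": "0 0 0 0 0 0 35"
}}

```text
clock: 20.95
eef_pos: [0.5528, -0.3644, 0.4146]
tcp_rot: [0.0, -3.141, -0.001]
contact_force: [0.0, 0.1, -4.9]
gripper_width: 0.454
gripper_force: 61.2
```

Request:
{"fn": "play_rows", "kwargs": {
  "commands": "6 30 0 0 0 0 35;14 75 0 0 0 0 35;23 120 0 0 0 0 35;31 165 0 0 0 0 35;38 200 0 0 0 0 35;42 220 -8 0 0 0 35;43 226 -20 0 0 0 35;43 226 -32 0 0 0 35;43 226 -40 0 0 0 35;43 226 -45 0 0 0 35;43 226 -48 0 0 0 35;43 226 -50 0 0 0 35;43 226 -51 0 0 0 35;43 226 -51 0 0 0 35;43 226 -51 0 0 0 35"
}}

```text
clock: 22.45
eef_pos: [0.5959, -0.1385, 0.3646]
tcp_rot: [-0.0, 3.141, -0.0]
contact_force: [-0.2, 0.4, -3.3]
gripper_width: 0.452
gripper_force: 61.5
```

Request:
{"fn": "play_rows", "kwargs": {
  "commands": "0 0 0 0 0 0 35"
}}

```text
clock: 22.55
eef_pos: [0.5959, -0.1384, 0.3645]
tcp_rot: [-0.0, 3.141, -0.0]
contact_force: [-0.3, -0.1, -3.8]
gripper_width: 0.454
gripper_force: 61.5
```

Request:
{"fn": "play_rows", "kwargs": {
  "commands": "0 0 0 0 0 0 35"
}}

```text
clock: 22.65
eef_pos: [0.5958, -0.1383, 0.3644]
tcp_rot: [-0.0, 3.141, -0.0]
contact_force: [0.5, 0.8, -3.9]
gripper_width: 0.45
gripper_force: 61.5
```

```bash
python3 pan.py
```

```text
0.101 1684 cart 488 [0.626 0.115 0.195] 0.218
0.1399 1679 cart 1801 [ 0.607 -0.139  0.239] 0.28
22.7 [ 0.5958 -0.1383  0.3644] [ 0.22  0.79 -3.96]
```

Request:
{"fn": "play_rows", "kwargs": {
  "commands": "0 0 -0.5 0 0 0 35;0 0 -1 0 0 0 35;0 0 -1 0 0 0 35"
}}

```text
clock: 23.0
eef_pos: [0.5958, -0.1384, 0.3631]
tcp_rot: [0.0, -3.141, -0.0]
contact_force: [-0.1, 0.6, -3.4]
gripper_width: 0.456
gripper_force: 61.5
```

Request:
{"fn": "play_rows", "kwargs": {
  "commands": "0 0 0 0 0 0 35"
}}

```text
clock: 23.1
eef_pos: [0.5958, -0.1384, 0.3632]
tcp_rot: [0.0, -3.141, -0.0]
contact_force: [0.3, -0.5, -3.7]
gripper_width: 0.453
gripper_force: 61.5
```

Request:
{"fn": "play_rows", "kwargs": {
  "commands": "0 0 0 0 0 0 35"
}}

```text
clock: 23.2
eef_pos: [0.5958, -0.1384, 0.3632]
tcp_rot: [0.0, -3.142, 0.0]
contact_force: [-0.6, -0.5, -3.8]
gripper_width: 0.453
gripper_force: 61.5
```

Request:
{"fn": "play_rows", "kwargs": {
  "commands": "0 0 -0.5 0 0 0 35;0 0 -1 0 0 0 35;0 0 -1 0 0 0 35"
}}

```text
clock: 23.5
eef_pos: [0.5958, -0.1384, 0.3624]
tcp_rot: [-0.0, 3.141, -0.0]
contact_force: [0.2, 0.6, -2.2]
gripper_width: 0.454
gripper_force: 61.6
```

Request:
{"fn": "play_rows", "kwargs": {
  "commands": "0 0 0 0 0 0 35"
}}

```text
clock: 23.6
eef_pos: [0.5958, -0.1384, 0.3624]
tcp_rot: [-0.0, 3.141, -0.0]
contact_force: [-1.1, -0.1, -1.8]
gripper_width: 0.45
gripper_force: 61.6
```

Request:
{"fn": "play_rows", "kwargs": {
  "commands": "0 0 0 0 0 0 35"
}}

```text
clock: 23.7
eef_pos: [0.5958, -0.1384, 0.3624]
tcp_rot: [-0.0, 3.141, -0.0]
contact_force: [-0.2, -0.5, -2.1]
gripper_width: 0.454
gripper_force: 61.6
```

Request:
{"fn": "play_rows", "kwargs": {
  "commands": "0 0 -0.3 0 0 0 35;0 0 -0.5 0 0 0 35;0 0 -0.5 0 0 0 35"
}}

```text
clock: 24.0
eef_pos: [0.5958, -0.1384, 0.3619]
tcp_rot: [-0.0, 3.141, -0.0]
contact_force: [-1.4, -0.2, 0.5]
gripper_width: 0.456
gripper_force: 61.7
```

Request:
{"fn": "play_rows", "kwargs": {
  "commands": "0 0 0 0 0 0 35"
}}

```text
clock: 24.1
eef_pos: [0.5958, -0.1384, 0.3619]
tcp_rot: [-0.0, 3.141, -0.0]
contact_force: [-0.1, 0.6, 0.6]
gripper_width: 0.452
gripper_force: 61.7
```

Request:
{"fn": "play_rows", "kwargs": {
  "commands": "0 0 0 0 0 0 35"
}}

```text
clock: 24.2
eef_pos: [0.5958, -0.1384, 0.3619]
tcp_rot: [-0.0, 3.141, -0.0]
contact_force: [-1.2, 0.3, 0.1]
gripper_width: 0.457
gripper_force: 61.7
```

```bash
python3 pan.py
```

```text
0.1021 1676 cart 497 [0.626 0.116 0.196] 0.218
0.1389 1671 cart 1802 [ 0.607 -0.139  0.237] 0.28
24.25 [ 0.5958 -0.1384  0.3619] [-0.28 -0.07  0.77]
```

Request:
{"fn": "play_rows", "kwargs": {
  "commands": "0 0 0.1 0 0 0 35;0 0 0.1 0 0 0 48;0 0 0.1 0 0 0 60;0 0 0.1 0 0 0 80;0 0 0.1 0 0 0 100;0 0 0.1 0 0 0 100;0 0 0.1 0 0 0 100;0 0 15 0 0 0 100;0 0 50 0 0 0 100;0 0 85 0 0 0 100;0 0 100 0 0 0 100;0 0 100 0 0 0 100;0 0 100 0 0 0 100"
}}

```text
clock: 25.55
eef_pos: [0.5954, -0.1383, 0.4612]
tcp_rot: [0.0, -3.141, -0.0]
contact_force: [0.6, 0.6, -0.0]
gripper_width: 0.998
gripper_force: 0.0
```

```bash
python3 pan.py; ls pics
```

```text
0.1021 1687 cart 503 [0.626 0.115 0.196] 0.219
0.1389 1698 cart 875 [ 0.61  -0.138  0.219] 0.255
25.6 [ 0.5953 -0.1382  0.4603] [ 0.42 -0.54 -0.29]
s_1685.png
s_2270.png
s_2425.png
s_2560.png
scene0.png
side0.png
w1.png
w2.png
wrist0.png
```

Request:
{"fn": "play_rows", "kwargs": {
  "commands": "2 25 0 0 0 0 100;5 65 0 0 0 0 100;8 110 0 0 0 0 100;12 155 0 0 0 0 100;15 195 0 0 0 0 100;18 230 0 0 0 0 100;19 250 0 0 0 0 100;19.5 260 0 0 0 0 100;19.5 260 0 0 0 0 100;19.5 260 0 0 0 0 100;19.5 260 -30 0 0 0 100;19.5 260 -70 0 0 0 100;19.5 260 -105 0 0 0 100;19.5 260 -127 0 0 0 100;19.5 260 -136.5 0 0 0 100;19.5 260 -136.5 0 0 0 100;19.5 260 -136.5 0 0 0 100;19.5 260 -136.5 0 0 0 100"
}}

```text
clock: 27.4
eef_pos: [0.6159, 0.1214, 0.3269]
tcp_rot: [0.0, 3.139, 0.001]
contact_force: [0.6, 0.1, 0.9]
gripper_width: 0.995
gripper_force: 0.0
```

Request:
{"fn": "play_rows", "kwargs": {
  "commands": "0 0 0 0 0 0 70;0 0 0 0 0 0 58;0 0 0 0 0 0 52;0 0 0 0 0 0 49;0 0 0 0 0 0 46;0 0 0 0 0 0 44;0 0 0 0 0 0 42;0 0 0 0 0 0 35;0 0 0 0 0 0 35;0 0 0 0 0 0 35",
  "newtons": 25
}}

```text
clock: 28.4
eef_pos: [0.6153, 0.1216, 0.3252]
tcp_rot: [-0.0, 3.142, -0.0]
contact_force: [-0.4, -1.0, 1.5]
gripper_width: 0.463
gripper_force: 25.2
```

Request:
{"fn": "play_rows", "kwargs": {
  "commands": "0 0 0 0 0 0 35"
}}

```text
clock: 28.5
eef_pos: [0.6153, 0.1216, 0.3253]
tcp_rot: [-0.0, 3.141, -0.0]
contact_force: [-0.4, -0.4, 0.6]
gripper_width: 0.467
gripper_force: 25.2
```

```bash
python3 pan.py
```

```text
0.1017 1666 cart 1741 [0.626 0.114 0.219] 0.279
0.1392 1702 cart 877 [ 0.61  -0.139  0.22 ] 0.256
28.55 [0.6153 0.1216 0.3252] [ 0.73 -0.87  1.57]
```

Request:
{"fn": "play_rows", "kwargs": {
  "commands": "0 0 0.4 0 0 0 35;0 0 1 0 0 0 35;0 0 2 0 0 0 35;0 0 3 0 0 0 35;0 0 4 0 0 0 35;0 0 5 0 0 0 35;0 0 6 0 0 0 35;0 0 7 0 0 0 35;0 0 8 0 0 0 35;0 0 9 0 0 0 35;0 0 10 0 0 0 35;0 0 11 0 0 0 35;0 0 12 0 0 0 35;0 0 13 0 0 0 35;0 0 14 0 0 0 35;0 0 15 0 0 0 35;0 0 16 0 0 0 35;0 0 17 0 0 0 35;0 0 18 0 0 0 35;0 0 19 0 0 0 35"
}}

```text
clock: 30.55
eef_pos: [0.6153, 0.1216, 0.3443]
tcp_rot: [0.0, -3.142, 0.0]
contact_force: [0.5, -1.1, -1.9]
gripper_width: 0.462
gripper_force: 25.4
```

Request:
{"fn": "play_rows", "kwargs": {
  "commands": "0 0 1 0 0 0 35;0 0 2 0 0 0 35;0 0 3 0 0 0 35;0 0 4 0 0 0 35;0 0 4 0 0 0 35"
}}

```text
clock: 31.05
eef_pos: [0.6153, 0.1216, 0.3484]
tcp_rot: [-0.0, 3.142, -0.0]
contact_force: [-0.3, -1.8, -0.7]
gripper_width: 0.462
gripper_force: 25.4
```

```bash
python3 pan.py
```

```text
0.1248 1573 cart 1768 [0.626 0.117 0.23 ] 0.28
0.1162 1794 cart 657 [ 0.609 -0.138  0.206] 0.232
31.1 [0.6153 0.1216 0.3483] [-0.58 -1.27 -1.65]
```

Request:
{"fn": "play_rows", "kwargs": {
  "commands": "0 0 0.5 0 0 0 35;0 0 1.3 0 0 0 35;0 0 2.2 0 0 0 35;0 0 3.1 0 0 0 35;0 0 4 0 0 0 35;0 0 5 0 0 0 35;0 0 6 0 0 0 35;0 0 7 0 0 0 35;0 0 8 0 0 0 35;0 0 9 0 0 0 35;0 0 10 0 0 0 35;0 0 11 0 0 0 35;0 0 12 0 0 0 35;0 0 13 0 0 0 35;0 0 14 0 0 0 35;0 0 15 0 0 0 35;0 0 16 0 0 0 35;0 0 17 0 0 0 35;0 0 18 0 0 0 35;0 0 19 0 0 0 35"
}}

```text
clock: 33.1
eef_pos: [0.6153, 0.1216, 0.3673]
tcp_rot: [0.0, -3.142, 0.0]
contact_force: [-0.1, 0.5, -4.8]
gripper_width: 0.464
gripper_force: 25.8
```

```bash
python3 pan.py
```

```text
0.1322 1594 cart 1649 [0.626 0.116 0.24 ] 0.28
0.1086 1829 cart 590 [ 0.608 -0.139  0.202] 0.225
33.15 [0.6153 0.1216 0.3675] [ 0.06  0.89 -5.75]
```

Request:
{"fn": "play_rows", "kwargs": {
  "commands": "0 0 10 0 0 0 35;0 0 25 0 0 0 35;-3 20 30 0 0 0 35;-8 55 30 0 0 0 35;-14 95 30 0 0 0 35;-20 135 30 0 0 0 35;-25 175 25 0 0 0 35;-30 205 15 0 0 0 35;-33 225 0 0 0 0 35;-34 235 -15 0 0 0 35;-34 235 -25 0 0 0 35;-34 235 -25 0 0 0 35;-34 235 -25 0 0 0 35;-34 235 -25 0 0 0 35;-34 235 -25 0 0 0 35;-34 235 -25 0 0 0 35",
  "newtons": 60
}}

```text
clock: 34.75
eef_pos: [0.5816, 0.3562, 0.3429]
tcp_rot: [0.001, 3.141, 0.001]
contact_force: [0.5, -0.6, -5.3]
gripper_width: 0.45
gripper_force: 61.4
```

```bash
python3 - <<'E'
from m import *
for n in ("wrist","scene","side"):
    p,im,d=grab(n); cv2.imwrite(f"pics/c_{n}.png",im); q=pts(p,d,(d>0)&(d<1.6),n=="wrist")
    r=q[(abs(q[:,2]-.0595)<.004)&(np.hypot(q[:,0]-.581,q[:,1]-.357)<.045)]
    print(n,len(r),circ(r,.025).round(4),r.min(0).round(4),r.max(0).round(4))
    b=q[(q[:,2]>.13)&(q[:,2]<.155)&(np.hypot(q[:,0]-.581,q[:,1]-.357)<.03)]
    if len(b)>20:
        cam=np.array(p["xyz"])[:2]; c0=np.median(b[:,:2],0); v=(c0-cam)/np.linalg.norm(c0-cam)
        print("held",len(b),least_squares(lambda c:np.hypot(*(b[:,:2]-c).T)-.02,c0+v*.015,loss="soft_l1",f_scale=.002).x.round(4))
    k=q[(q[:,2]>.09)&(q[:,2]<.2)&(np.hypot(q[:,0]-.581,q[:,1]-.357)<.03)]; print("low",np.percentile(k[:,2],[0.5,2]) if len(k) else 0)
print(state()["eef_pos"],state()["clock"])
w=cv2.imread("pics/c_wrist.png"); s=cv2.imread("pics/c_scene.png")[120:280,340:560]
cv2.imwrite("pics/c_both.png",np.hstack([cv2.resize(w,(400,300)),cv2.resize(s,(400,300))]))
E
```

```text
wrist 1008 [0.5827 0.3577] [0.5544 0.3302 0.0555] [0.5974 0.3857 0.061 ]
held 858 [0.583 0.356]
low [0.13027553 0.13300269]
scene 186 [0.5838 0.3571] [0.5557 0.329  0.0555] [0.6115 0.3852 0.0632]
held 175 [0.5817 0.3569]
low [0.11963331 0.12147571]
side 68 [0.5791 0.3567] [0.5531 0.3282 0.0556] [0.6066 0.3885 0.062 ]
held 86 [0.5795 0.3581]
low [0.11854647 0.11932776]
[0.5813503  0.35650019 0.34252725] 34.9
```

View pics/c_both.png

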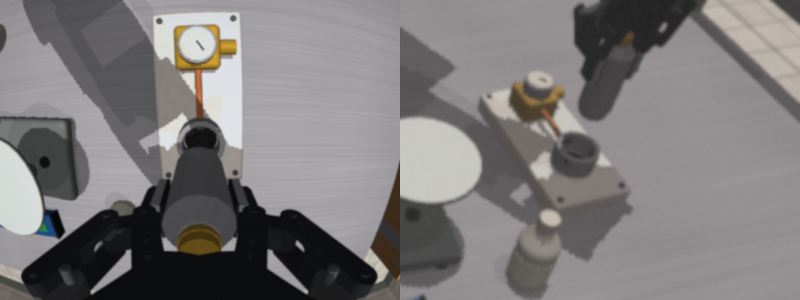

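Request:
{"fn": "play_rows", "kwargs": {
  "commands": "0.5 0.5 -15 0 0 0 35;0.5 0.5 -33 0 0 0 35;0.5 0.5 -46 0 0 0 35;0.5 0.5 -53 0 0 0 35;0.5 0.5 -56 0 0 0 35;0.5 0.5 -58 0 0 0 35;0.5 0.5 -60 0 0 0 35;0.5 0.5 -62 0 0 0 35;0.5 0.5 -64 0 0 0 35;0.5 0.5 -64 0 0 0 35;0.5 0.5 -64 0 0 0 35"
}}

```text
clock: 36.0
eef_pos: [0.5818, 0.3571, 0.2784]
tcp_rot: [-0.0, 3.141, 0.0]
contact_force: [-0.1, 0.0, -4.0]
gripper_width: 0.452
gripper_force: 61.4
```

Request:
{"fn": "play_rows", "kwargs": {
  "commands": "0 0 -1 0 0 0 35;0 0 -2 0 0 0 35;0 0 -3 0 0 0 35;0 0 -3 0 0 0 35"
}}

```text
clock: 36.4
eef_pos: [0.5817, 0.357, 0.275]
tcp_rot: [0.0, -3.141, 0.0]
contact_force: [-0.3, 1.0, -4.6]
gripper_width: 0.453
gripper_force: 61.4
```

Request:
{"fn": "play_rows", "kwargs": {
  "commands": "0 0 0 0 0 0 35"
}}

```text
clock: 36.5
eef_pos: [0.5817, 0.3571, 0.2752]
tcp_rot: [0.0, -3.142, 0.0]
contact_force: [-0.4, -0.2, -4.4]
gripper_width: 0.457
gripper_force: 61.4
```

Inside the cup (foot ≈ 0.052) without contact; continuing slowly towards the balls.

Request:
{"fn": "play_rows", "kwargs": {
  "commands": "0 0 -1 0 0 0 35;0 0 -2 0 0 0 35;0 0 -3 0 0 0 35;0 0 -3 0 0 0 35"
}}

```text
clock: 36.9
eef_pos: [0.5817, 0.3571, 0.272]
tcp_rot: [0.0, -3.141, 0.0]
contact_force: [0.1, -0.1, -6.1]
gripper_width: 0.453
gripper_force: 61.4
```

Request:
{"fn": "play_rows", "kwargs": {
  "commands": "0 0 -1 0 0 0 35;0 0 -2 0 0 0 35;0 0 -2 0 0 0 35"
}}

```text
clock: 37.2
eef_pos: [0.5817, 0.3573, 0.2701]
tcp_rot: [0.0, -3.142, -0.0]
contact_force: [-0.6, 1.1, -5.5]
gripper_width: 0.455
gripper_force: 61.4
```

Request:
{"fn": "play_rows", "kwargs": {
  "commands": "0 0 -1 0 0 0 35;0 0 -2 0 0 0 35;0 0 -2 0 0 0 35"
}}

```text
clock: 37.5
eef_pos: [0.5817, 0.3574, 0.2682]
tcp_rot: [-0.0, 3.141, 0.001]
contact_force: [-0.3, 1.9, -4.6]
gripper_width: 0.455
gripper_force: 61.4
```

Request:
{"fn": "play_rows", "kwargs": {
  "commands": "0 0.7 -1 0 0 0 35;0 0.7 -2 0 0 0 35;0 0.7 -2 0 0 0 35"
}}

```text
clock: 37.8
eef_pos: [0.5819, 0.3578, 0.2664]
tcp_rot: [-0.0, 3.141, 0.0]
contact_force: [-1.2, 1.8, -2.1]
gripper_width: 0.459
gripper_force: 61.7
```

Request:
{"fn": "play_rows", "kwargs": {
  "commands": "0 0 -1 0 0 0 35;0 0 -2 0 0 0 35;0 0 -2 0 0 0 35"
}}

```text
clock: 38.1
eef_pos: [0.582, 0.3579, 0.2645]
tcp_rot: [-0.0, 3.141, 0.001]
contact_force: [-0.5, 1.6, 0.2]
gripper_width: 0.453
gripper_force: 61.8
```

Request:
{"fn": "play_rows", "kwargs": {
  "commands": "0 0.4 -1 0 0 0 35;0 0.4 -1.5 0 0 0 35;0 0.4 -1.5 0 0 0 35"
}}

```text
clock: 38.4
eef_pos: [0.582, 0.3582, 0.2629]
tcp_rot: [-0.0, 3.141, 0.0]
contact_force: [0.1, -0.1, 3.1]
gripper_width: 0.454
gripper_force: 62.0
```

Request:
{"fn": "play_rows", "kwargs": {
  "commands": "0 0 -1 0 0 0 35;0 0 -1.5 0 0 0 35;0 0 -1.5 0 0 0 35"
}}

```text
clock: 38.7
eef_pos: [0.5818, 0.3582, 0.2608]
tcp_rot: [0.0, -3.142, 0.0]
contact_force: [0.5, 0.2, 0.0]
gripper_width: 0.456
gripper_force: 61.8
```

Request:
{"fn": "play_rows", "kwargs": {
  "commands": "0 0 -1 0 0 0 35;0 0 -1.5 0 0 0 35;0 0 -1.5 0 0 0 35"
}}

```text
clock: 39.0
eef_pos: [0.5817, 0.3582, 0.2594]
tcp_rot: [0.0, -3.141, 0.0]
contact_force: [1.4, 1.0, -1.3]
gripper_width: 0.458
gripper_force: 61.9
```

Request:
{"fn": "play_rows", "kwargs": {
  "commands": "0 0 -1 0 0 0 35;0 0 -2 0 0 0 35;0 0 -2 0 0 0 35"
}}

```text
clock: 39.3
eef_pos: [0.5816, 0.3582, 0.2571]
tcp_rot: [0.0, -3.141, 0.0]
contact_force: [1.3, 1.8, -3.9]
gripper_width: 0.454
gripper_force: 61.6
```

Request:
{"fn": "play_rows", "kwargs": {
  "commands": "0 0 -1 0 0 0 35;0 0 -2 0 0 0 35;0 0 -2 0 0 0 35"
}}

```text
clock: 39.6
eef_pos: [0.5817, 0.3582, 0.2553]
tcp_rot: [0.0, -3.141, 0.0]
contact_force: [2.3, 1.1, -4.4]
gripper_width: 0.457
gripper_force: 61.8
```

Request:
{"fn": "play_rows", "kwargs": {
  "commands": "0 0 -0.5 0 0 0 35;0 0 -1 0 0 0 35;0 0 -1 0 0 0 35"
}}

```text
clock: 39.9
eef_pos: [0.5817, 0.3582, 0.2546]
tcp_rot: [0.0, -3.141, 0.0]
contact_force: [0.6, 0.6, -0.7]
gripper_width: 0.457
gripper_force: 61.8
```

Request:
{"fn": "play_rows", "kwargs": {
  "commands": "0 0 -0.5 0 0 0 35;0 0 -1 0 0 0 35;0 0 -1 0 0 0 35"
}}

```text
clock: 40.2
eef_pos: [0.5818, 0.3582, 0.2538]
tcp_rot: [0.0, -3.142, 0.0]
contact_force: [-0.5, 0.1, 0.7]
gripper_width: 0.452
gripper_force: 61.9
```

Request:
{"fn": "play_rows", "kwargs": {
  "commands": "0 0 0 0 0 0 35"
}}

```text
clock: 40.3
eef_pos: [0.5818, 0.3582, 0.2538]
tcp_rot: [0.0, -3.142, 0.0]
contact_force: [0.4, 0.6, 0.6]
gripper_width: 0.455
gripper_force: 61.9
```

Request:
{"fn": "play_rows", "kwargs": {
  "commands": "0 0 -0.5 0 0 0 35;0 0 -1 0 0 0 35;0 0 -1 0 0 0 35"
}}

```text
clock: 40.6
eef_pos: [0.5818, 0.3582, 0.2529]
tcp_rot: [-0.0, 3.142, 0.0]
contact_force: [-2.0, -0.4, 3.3]
gripper_width: 0.455
gripper_force: 62.2
```

Request:
{"fn": "play_rows", "kwargs": {
  "commands": "0 0 0 0 0 0 35"
}}

```text
clock: 40.7
eef_pos: [0.5818, 0.3582, 0.2529]
tcp_rot: [-0.0, 3.141, 0.0]
contact_force: [-1.5, 0.1, 4.4]
gripper_width: 0.457
gripper_force: 62.2
```

```bash
python3 - <<'E'
from m import *
for n in ("scene","side"):
    p,im,d=grab(n); q=pts(p,d,(d>0)&(d<1.6))
    k=q[(np.hypot(q[:,0]-.582,q[:,1]-.358)<.012)&(q[:,2]<.17)]; print(n,np.percentile(k[:,2],[90,98,100]).round(4))
    cv2.imwrite(f"pics/d_{n}.png",im)
E
```

```text
scene [0.1598 0.1668 0.1692]
side [0.1179 0.1228 0.124 ]
```

Request:
{"fn": "play_rows", "kwargs": {
  "commands": "0 0 0 0 0 0 48;0 0 0 0 0 0 60;0 0 0 0 0 0 80;0 0 0 0 0 0 100;0 0 0 0 0 0 100;0 0 0 0 0 0 100;0 0 15 0 0 0 100;0 0 50 0 0 0 100;0 0 90 0 0 0 100;0 0 130 0 0 0 100;0 0 150 0 0 0 100;0 0 150 0 0 0 100;0 0 150 0 0 0 100"
}}

```text
clock: 42.1
eef_pos: [0.5815, 0.3581, 0.4035]
tcp_rot: [-0.0, 3.141, 0.001]
contact_force: [-0.7, 0.5, -0.8]
gripper_width: 1.0
gripper_force: 0.0
```

```bash
python3 pan.py; python3 - <<'E'
from m import *
for n in ("scene","side"):
    p,im,d=grab(n); q=pts(p,d,(d>0)&(d<1.6))
    k=q[(np.hypot(q[:,0]-.582,q[:,1]-.358)<.012)&(q[:,2]<.17)]; print(n,np.percentile(k[:,2],[50,90,98,100]).round(4))
    cv2.imwrite(f"pics/e_{n}.png",im)
cv2.imwrite("pics/e.png",cv2.resize(cv2.imread("pics/e_scene.png"),(800,600)))
E
```

```text
0.1323 1952 cart 0  
0.1087 1824 cart 593 [ 0.608 -0.139  0.201] 0.225
42.15 [0.5813 0.3579 0.4021] [-0.03 -0.34 -0.44]
scene [0.141  0.1452 0.1459 0.1465]
side [0.1362 0.1441 0.1454 0.1456]
```

View pics/e.png

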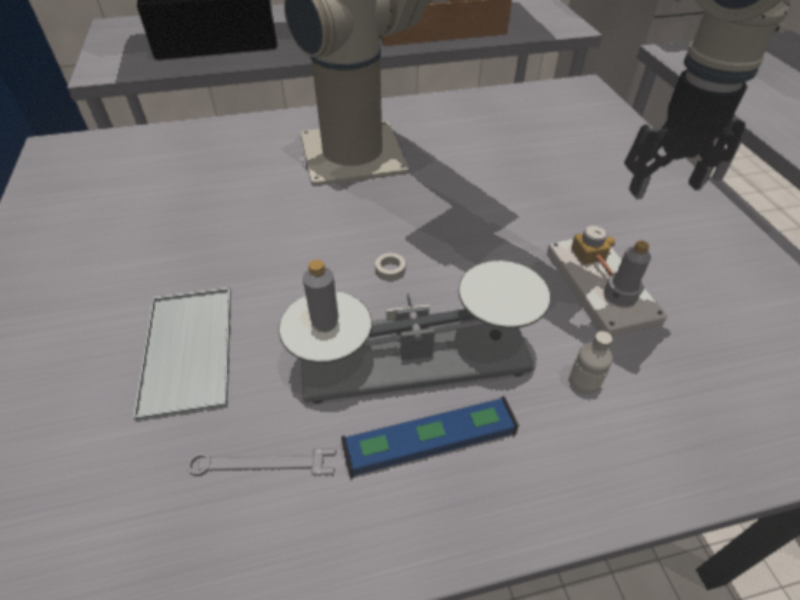

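The picture shows the heavier cartridge seated in the cup at (630,275) and the lighter one standing on the sunken right pan at (322,300). The gripper is clear and nothing else has moved.

```bash
python3 -c "
from plant import *
print(hand_in())"
```

```text
the job is handed in; nothing more can be done
None
```

I handed the job in at about 42 s. The left-pan cartridge proved heavier and is pressed home in the cup, the lighter one stands on the right pan, and both pans were lowered under control.

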